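# Hang the lift-off door back on the little cabinet

### The job

The small wooden cabinet on the bench is missing its door. Take the door, the upright panel with two steel hinge eyes on one edge (not the lower plain board), and hang it on the cabinet: bring both eyes over the two upright hinge pins, lower it until both are fully down on their pins, and let go. It may stand open at any angle.

Things in the scene. Friction and masses are not known exactly. Their poses are not given: they have to be found in the camera images.
- door: Loose wood door, 130 wide, 16 thick, 180 mm high, 0.22 kg, upright in a 40 mm deep slot of a 50 mm high stand; two steel eyes on one edge. Origin: hinge axis, underside of lower eye. x from panel out through the eyes (at first away from the robot, +-0.45 rad), y across its thickness, z up. Panel spans x -16 to -146, z -25 to 155 mm. Centre of mass at x about -78.
- eye_top (a point): On the door: centre of the underside of its upper eye, 120 mm above the door's origin; same axes. Both eyes are upright steel rings, 20 mm high, 28 mm across, with a 20 mm bore that flares to 26 mm at the underside. The plain board in the other, like stand has no eyes; its top is 105 mm above the bench, so carry the door over it.
- pin_low (a point): Foot of the fixed cabinet's lower hinge pin, on the collar where the lower eye rests, 50 mm above the bench. The pin points up, 15 mm thick, 24 mm high, upper half tapered to 6 mm. x into the cabinet, y to its left, z up. Cabinet 100 deep, 180 wide, 200 mm high, open front to the robot (+-0.2 rad); pins 32 mm before its front, 85 mm left of its middle. Door x along this x: door stands clear.
- pin_top (a point): Foot of the equal upper pin, 120 mm straight above pin_low; its collar is 8 mm thick, 30 mm wide, and its arm comes from the cabinet (+x) side. The lower eye cannot pass this pin from above: bring the door in sideways (along +x) 30 to 85 mm above its hung height, lower eye between the pins and upper eye above the upper pin, then lower it.

How it is judged:
By the outcome, as a careful person would: the job done as asked, in the order asked, and still so for the second after the job is handed in, with the robot touching nothing.
It also fails if it takes over 51 s, if anything falls off the work surface, if the arm or the gripper's body presses on something with over 40 N, if the wrist force passes 120 N, or if a joint passes its speed limit or range.

### The arm

A 6-joint arm with a two-finger parallel gripper is mounted at the origin on a cart in front of the work surface, level with it; the furniture and walls round the work are solid. World frame = base frame: x ahead of the robot, y to its left, z up, the work surface at z = 0. Lengths are in mm, angles in rad, forces in N, time in s.
With the tool pointing down it reaches from about 225 to 875 mm from the base axis. Payload 3.4 kg.
Tool frame: the origin (TCP) lies at the very end of the fingers, on their centre line; the grasp point (between the pads) lies 19 mm behind it; z points along the fingers, y is the line along which they close (so a half turn about z gives the same grasp; the last joint's range is limited). The gripper opens to 85 mm and grips with 20 to 120 N. Pads are 22 mm wide; open, the fingers measure 114 mm over their backs; the gripper's body (76 mm by 85 mm) begins 54 mm behind the grasp point. The pads swing forward as they close: fully open they stand 13 mm farther back than shut.
Start: joints at [-1.299, 0.276, 1.505, -0, 1.361, -0.121], TCP at [220.099, -531.243, 231.328] pointing down, gripper open.
Joint ranges: [-2.89, 2.89], [-0.75, 2.08], [0.22, 2.7], [-1.18, 4.32], [0.11, 2.71], [-2.7, 2.7]. Speed limits (rad/s): [2.57, 2.57, 3.14, 3.14, 3.14, 3.14].

### API

Orientations are given as [roll, pitch, yaw] about the fixed x, y, z axes, in that order (R = Rz(yaw) Ry(pitch) Rx(roll)).
In Python, from rig import * gives the robot as it stands. The module is installed in compiled form; this text tells all that it offers. Calls block until the motion is done:
- goto(position, orientation): joint-space move of the TCP to a pose.
- movel(position, vel=150, orientation=None, contact_N=None): straight line of the TCP; orientation=None keeps the orientation; vel is the mean speed in mm/s. With contact_N (N) it stops when the force on the tool has changed by that much, and returns True; else False.
- move_j(angles): joint-space move.
- command_gripper(opening, effort=None): finger opening in mm; effort is the grip in N (None keeps the last); returns when the fingers have stopped.
- pause(seconds).
- solve_ik(position, orientation): joint angles nearest the present ones, or None.
- capture(name): name is "side" or "top"; returns a dict with "pixels" (480x640x3 uint8, red, green, blue), "K" (3x3 intrinsics, pixels), "k1" (the pictures are not rectified: a ray, as slopes to the right and down, at radius r is drawn at 1 + k1 r^2 times it, then the intrinsics apply), "world_to_cam" (4x4, takes a point from world to camera coordinates). Camera axes: x right, y down, z forward; pixel columns grow to the right and rows downward; lengths in mm; the calibration is good to about 2 mm. A picture is of the moment at which its call begins. There is no depth.
A pose or a line that the arm cannot do raises MotionError and nothing moves.
- sign_off(): hands the job in; it is judged then, once.
Readings, each from a call of its own:
- current_time_s(): time.
- current_q(): joint angles.
- current_qd(): joint speeds.
- current_joint_efforts(): joint torques, N m.
- current_position(): TCP position.
- current_orientation(): TCP orientation.
- current_contact_force(): force on the tool from outside, world axes, zero at the start.
- current_moment(): the same for the moment, N m.
- current_grip_width(): finger opening in mm.
- current_grasp_force(): force on a finger pad.
Only numpy, scipy, OpenCV 4.12 (cv2) and the standard library are available. Lean on these libraries where they do the work, as an engineer would, in place of code of your own. Each camera call takes 0.05 s, during which the arm holds its last target. There are 200 camera calls.

## Working session

There is one attempt and no reset: what is moved stays moved. The work goes in short steps, each a Python script; the robot and the scene stay as the last script left them, time stands still between calls to the robot, and variables do not carry over. Pictures are saved under pics/ and viewed, at most 10 in all, crops included, and the job is handed in when it is done.

```bash
mkdir -p pics; python3 - <<'E'
from rig import *
import cv2,numpy as np,pickle
d={}
for n in("side","top"):
    c=capture(n);d[n]=c;cv2.imwrite(f"pics/{n}0.png",c["pixels"][:,:,::-1])
    T=c["world_to_cam"];print(n,c["K"].tolist(),c["k1"],(-T[:3,:3].T@T[:3,3]).round(),T[:3,:3].round(3).tolist())
pickle.dump(d,open("c0.pkl","wb"))
print(current_time_s(),current_orientation())
E
```

```text
side [[549.6294407431573, 0.0, 319.7248570287674], [0.0, 549.6294407431573, 239.71465160772283], [0.0, 0.0, 1.0]] -0.0898398953447275 [-179.  369.  859.] [[-0.364, -0.931, 0.019], [-0.623, 0.228, -0.749], [0.693, -0.284, -0.663]]
top [[515.6343476710166, 0.0, 317.4903945093626], [0.0, 515.6343476710166, 234.14123669369724], [0.0, 0.0, 1.0]] -0.14214965604238208 [ 365.   63. 1157.] [[-0.012, -1.0, -0.002], [-0.977, 0.012, -0.211], [0.211, -0.001, -0.978]]
0.1 [-3.13997625e+00 -1.91555919e-04  3.92799216e-01]
```

View pics/side0.png

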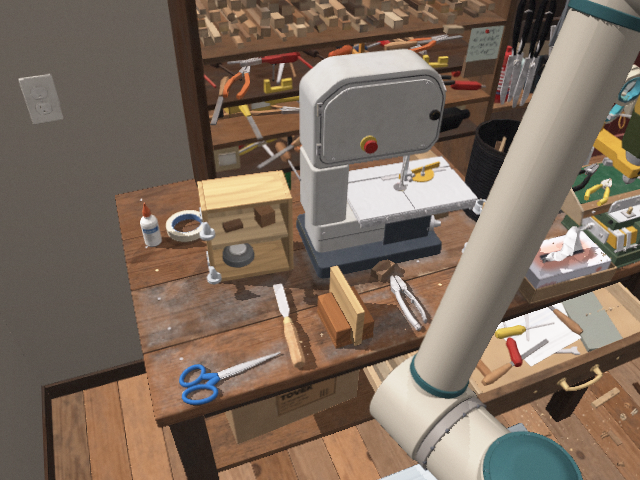

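View pics/top0.png

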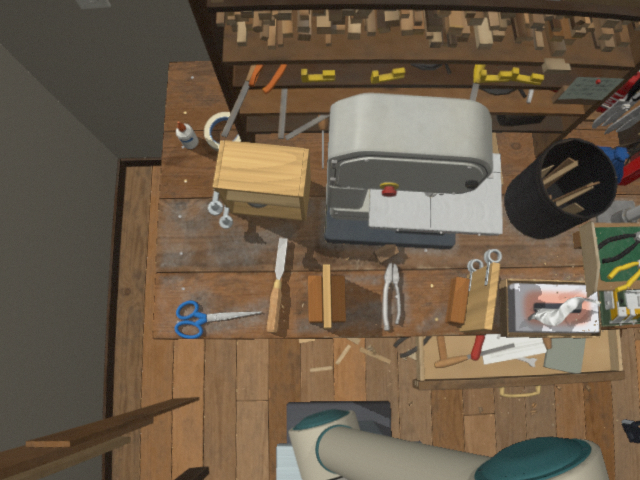

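The top view shows the door at about (483,295) with its eyes at (475,265) and (492,256). The cabinet pins are at about (214,208) and (226,222), and the plain board is at (326,296). In the side view the arm hides the door, so I'll swing the arm aside.

```bash
python3 - <<'E'
from rig import *
import cv2,numpy as np,pickle
q=current_q();q[0]=-1.95;move_j(q)
d={n:capture(n) for n in("side","top")}
pickle.dump(d,open("c1.pkl","wb"))
cv2.imwrite("pics/side1.png",d["side"]["pixels"][:,:,::-1])
t=d["top"]["pixels"][:,:,::-1];s=d["side"]["pixels"][:,:,::-1]
def cr(im,x,y,w,h,k):return cv2.resize(im[y:y+h,x:x+w],None,fx=k,fy=k,interpolation=cv2.INTER_CUBIC)
a=np.hstack([cr(t,440,240,80,100,5),cr(t,200,180,80,60,5)[:300] if 0 else cv2.copyMakeBorder(cr(t,200,190,40,50,10),0,0,0,0,0)])
cv2.imwrite("pics/crop1.png",a)
cv2.imwrite("pics/crop2.png",cr(s,190,210,60,80,7))
print(current_time_s())
E
```

```text
1.575
```

View pics/side1.png

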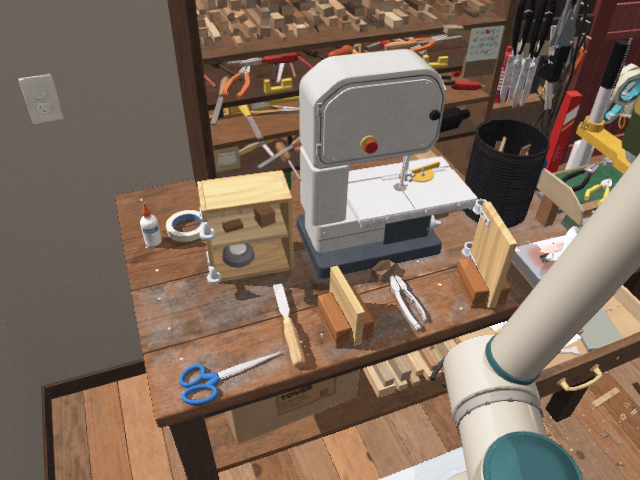

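View pics/crop1.png

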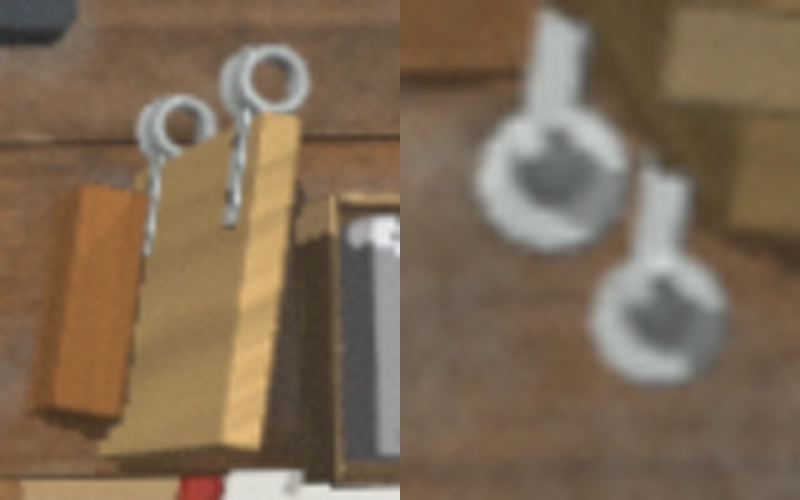

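View pics/crop2.png

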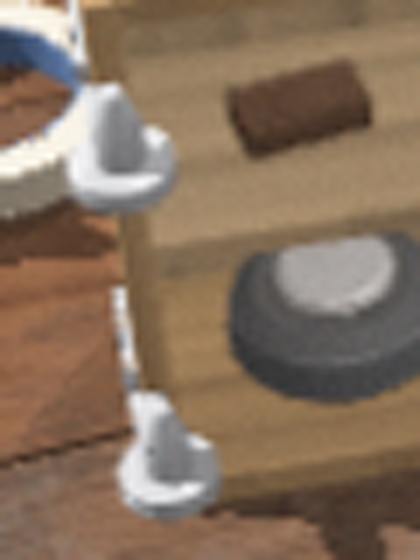

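The door is clear in both views now. In side1 its eyes are at about (480,207) and (467,250). The crops show the rings and the pin collars with their tips. Next I'll fit poses from these features.

```bash
cat > h.py <<'E'
import numpy as np,cv2,pickle
from scipy.optimize import least_squares
def proj(c,P):
    T=c["world_to_cam"];X=np.atleast_2d(P)@T[:3,:3].T+T[:3,3];s=X[:,:2]/X[:,2:]
    s=s*(1+c["k1"]*(s**2).sum(1,keepdims=True))
    return s@np.diag(c["K"])[:2]*np.eye(2) if 0 else s*np.diag(c["K"])[:2]+c["K"][:2,2]
def W(p,P):
    x,y,z,a=p;P=np.atleast_2d(np.array(P,float));c,s=np.cos(a),np.sin(a)
    return np.c_[x+c*P[:,0]-s*P[:,1],y+s*P[:,0]+c*P[:,1],z+P[:,2]]
E
cat > fit.py <<'E'
from h import *
d=pickle.load(open("c1.pkl","rb"))
u=lambda x,y,k,ox,oy:(ox+(x+.5)/k-.5,oy+(y+.5)/k-.5)
t=lambda x,y:u(x,y,5,440,240)
tp=lambda x,y:u(x-400,y,10,200,190)
sp=lambda x,y:u(x,y,7,190,210)
pins=[("top",(0,0,120),tp(553,178)),("top",(0,0,0),tp(660,318)),("side",(0,0,120),sp(122,155)),("side",(0,0,0),sp(168,462)),("side",(0,0,144),sp(105,88)),("side",(0,0,24),sp(150,397))]
door=[("top",(0,0,140),t(274,80)),("top",(0,0,20),t(184,126)),("top",(-146,8,155),t(220,446)),("top",(-146,-8,155),t(262,450)),("top",(-16,-8,155),t(300,117)),("top",(-16,8,155),t(258,113)),
("side",(-146,8,155),(499,247)),("side",(-146,-8,155),(517,241)),("side",(-16,8,155),(484,203)),("side",(-146,8,25),(488,306))]
cab=[("top",(32,0,150),(214,188)),("top",(32,-175,150),(304,195)),("top",(132,-175,150),(309,147)),("top",(132,5,150),(220,142))]
def fit(F,p0,free):
    def r(v):
        p=np.array(p0,float);p[free]=v
        return np.concatenate([proj(d[c],W(p,P))[0]-q for c,P,q in F])
    s=least_squares(r,np.array(p0,float)[free],loss="soft_l1");p=np.array(p0,float);p[free]=s.x
    print(p.round(3));print(r(s.x).reshape(-1,2).round(1).tolist());return p
if __name__=="__main__":
    fit(pins,[450,240,50,0],[0,1]);fit(pins,[450,240,50,0],[0,1,2])
    fit(cab,[450,240,50,0],[0,1,3])
    fit(door,[400,-280,35,0],[0,1,3]);fit(door,[400,-280,35,0],[0,1,2,3])
E
python3 fit.py
```

```text
[636.905 268.807  50.      0.   ]
[[-1.2, -1.1], [-1.3, -0.8], [0.0, 0.1], [0.3, 0.3], [1.0, 0.1], [1.5, 1.3]]
[635.29  268.987  52.073   0.   ]
[[-1.6, -0.6], [-1.6, -0.4], [-0.0, -0.2], [0.2, 0.2], [0.9, -0.3], [1.5, 1.1]]
[633.087 264.449  50.    -31.514]
[[0.9, 0.3], [0.2, 0.4], [-0.2, 0.1], [-0.9, -1.6]]
[ 528.608 -284.094   35.     -56.774]
[[-0.2, 0.2], [-0.2, 0.3], [-2.2, -0.4], [-2.5, 0.4], [-0.0, 0.3], [0.4, -0.6], [10.1, -2.9], [0.1, 2.4], [-0.3, -1.4], [5.2, -14.0]]
[ 529.793 -286.516   28.288  -69.336]
[[-0.2, 0.2], [-0.1, 0.2], [-1.8, -0.9], [-2.1, -0.1], [-0.0, 0.2], [0.5, -0.6], [10.2, -1.0], [0.1, 4.3], [-0.3, 0.6], [5.4, -12.4]]
```

```bash
cat > ov.py <<'E'
from fit import *
dr=[f for f in door if f[0]=="top" or f[1]==(-16,8,155)]
p=fit(dr,[529,-285,35,-.22],[0,1,3])
p2=fit([f for f in dr if f[1][0]!=0],[529,-285,35,-.22],[0,1,3])
def draw(c,p,x,y,w,h,k):
    im=cv2.resize(c["pixels"][y:y+h,x:x+w,::-1],None,fx=k,fy=k,interpolation=cv2.INTER_CUBIC)
    q=lambda P:np.int32(((proj(c,W(p,P))-[x,y]+.5)*k-.5)*16)
    B=[(a,b,e) for a in(-16,-146) for b in(8,-8) for e in(-25,155)]
    for i in range(8):
        for j in range(i):
            if sum(m!=n for m,n in zip(B[i],B[j]))==1:
                A=q([B[i],B[j]]);cv2.line(im,tuple(map(int,A[0])),tuple(map(int,A[1])),(0,0,255),1,cv2.LINE_AA,4)
    th=np.linspace(0,6.283,40)
    for z in(20,140):
        cv2.polylines(im,[q(np.c_[14*np.cos(th),14*np.sin(th),z+0*th])],True,(255,0,0),1,cv2.LINE_AA,4)
    return im
if __name__=="__main__":
    cv2.imwrite("pics/ov1.png",np.hstack([draw(d["top"],p,440,240,80,110,5),draw(d["side"],p,450,190,80,110,5)]))
E
python3 ov.py
```

```text
[ 5.28819e+02 -2.83874e+02  3.50000e+01 -1.93000e-01]
[[-0.3, 0.1], [-0.3, 0.2], [0.1, 0.0], [-0.1, 0.6], [0.1, 0.1], [0.5, -0.5], [-0.1, -1.4]]
[ 5.28697e+02 -2.83270e+02  3.50000e+01 -1.89000e-01]
[[0.1, 0.2], [-0.1, 0.7], [-0.1, 0.2], [0.3, -0.4], [-0.3, -1.3]]
```

View pics/ov1.png

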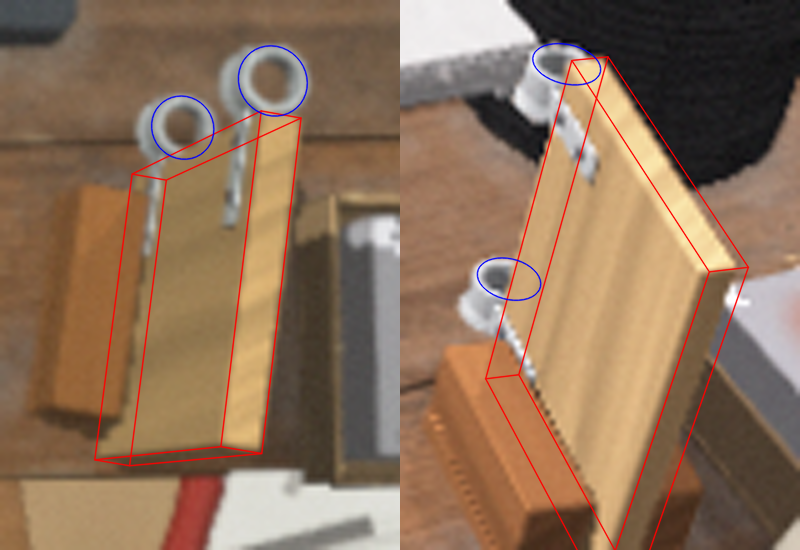

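The overlay matches well in the top view, with a residual of 2 px or less. The side view is off by about 2 px, which is within calibration. Grasping now.

```bash
cat >> h.py <<'E'
GX=-82.;GZ=107.  # TCP in door frame
def tcp(p): return W(p,(GX,0,GZ))[0].tolist()
def ori(p): return [np.pi,0,p[3]]
E
python3 - <<'E'
from rig import *
from h import *
p=[528.8,-283.2,35,-.192]
print(solve_ik(tcp(p),ori(p)), solve_ik(tcp([635,268,50,-.1]),ori([0,0,0,-.1])))
command_gripper(50,40)
up=list(tcp(p));up[2]=260
goto(up,ori(p))
print(current_q(),current_time_s())
print(movel(tcp(p),100,contact_N=15))
command_gripper(5,60)
print(current_grip_width(),current_grasp_force(),current_position(),current_contact_force(),current_time_s())
E
```

```text
[-6.71393755e-01  2.64899064e-01  1.75727050e+00 -4.44089210e-16
  1.11942309e+00  1.09140257e+00] [ 3.50453894e-01  3.87904856e-01  1.52512641e+00 -4.44089210e-16
  1.22856139e+00  2.02125022e+00]
[-6.72684763e-01  1.80601655e-01  1.56283786e+00 -4.25667013e-04
  1.39819314e+00  1.09132002e+00] 4.375
False
15.319241198517503 59.17119920253754 [ 448.62107147 -267.7024627   142.50924695] [-0.67103604  1.40385057  2.47495392] 6.1083
```

```bash
python3 - <<'E'
from rig import *
from h import *
p=[528.8,-283.2,35,-.192]
movel(tcp([528.8,-283.2,180,-.192]),120)
print(current_grip_width(),current_grasp_force(),current_contact_force())
m=[480,0,180,-.15];movel(tcp(m),220,ori(m))
m=[545,268,180,-.1];movel(tcp(m),220,ori(m))
m=[565,268,112,-.1];movel(tcp(m),100,ori(m))
pause(.2)
print(current_grip_width(),current_position(),current_orientation(),current_time_s())
d={n:capture(n) for n in("side","top")}
pickle.dump(d,open("c2.pkl","wb"))
from ov import draw
a=draw(d["side"],m,190,190,80,110,5);b=draw(d["top"],m,200,185,80,110,5)
cv2.imwrite("pics/ov2.png",np.hstack([b,a]))
E
```

```text
15.256715642030438 58.799116015434265 [-0.36705965  0.53289566 -1.39384511]
15.317377673629574 [483.6271813  276.37531299 219.80591958] [-3.14087850e+00 -1.30069724e-03 -9.98292623e-02] 11.35
[ 5.28819e+02 -2.83874e+02  3.50000e+01 -1.93000e-01]
[[-0.3, 0.1], [-0.3, 0.2], [0.1, 0.0], [-0.1, 0.6], [0.1, 0.1], [0.5, -0.5], [-0.1, -1.4]]
[ 5.28697e+02 -2.83270e+02  3.50000e+01 -1.89000e-01]
[[0.1, 0.2], [-0.1, 0.7], [-0.1, 0.2], [0.3, -0.4], [-0.3, -1.3]]
```

View pics/ov2.png

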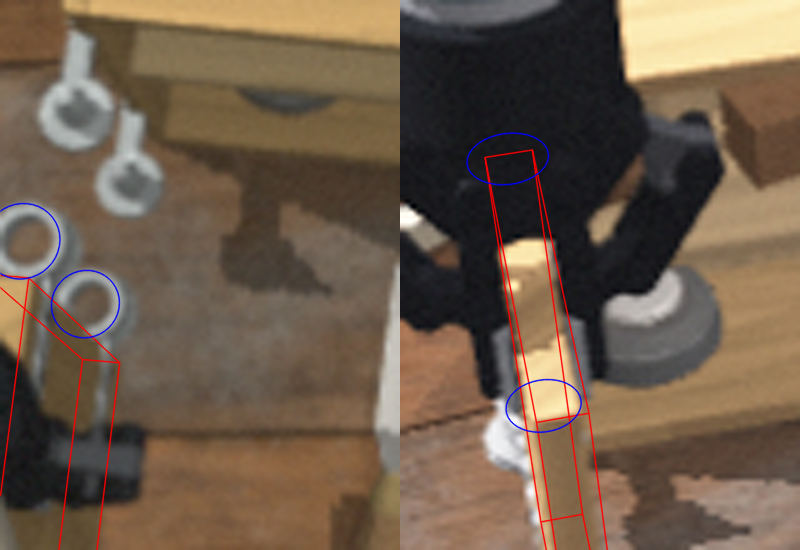

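In the top crop the rings are at about (27,240) and (92,303), within about 1 px of prediction. The pins are at (75,115) and (129,183). I'll compute the offset from the top camera alone.

```bash
cat > f2.py <<'E'
import fit
from fit import *
d.update(pickle.load(open("c2.pkl","rb")))
v=lambda x,y:u(x,y,5,200,185)
e=fit.fit([("top",(0,0,140),v(27,240)),("top",(0,0,20),v(92,303))],[565,268,112,-.1],[0,1])
k=fit.fit([("top",(0,0,120),v(74.5,114.5)),("top",(0,0,0),v(130,182))],[635,268,50,-.1],[0,1])
print(k-e)
E
python3 f2.py
```

```text
Traceback (most recent call last):
  File "f2.py", line 5, in <module>
    e=fit.fit([("top",(0,0,140),v(27,240)),("top",(0,0,20),v(92,303))],[565,268,112,-.1],[0,1])
      ^^^^^^^
AttributeError: 'function' object has no attribute 'fit'
```

```bash
sed -i 's/^import fit$//;s/fit\.fit/fit/' f2.py; python3 f2.py
```

```text
[ 5.65207e+02  2.65557e+02  1.12000e+02 -1.00000e-01]
[[0.2, 0.0], [-0.2, -0.0]]
[ 6.34979e+02  2.66420e+02  5.00000e+01 -1.00000e-01]
[[0.3, -0.3], [-0.3, 0.3]]
[ 69.77228564   0.86268622 -62.           0.        ]
```

```bash
python3 - <<'E' | tail -4
from rig import *
from h import *
m=[634.8,268.9,112,-.1]
print(movel(tcp(m),80,contact_N=12),current_contact_force())
m[2]=86;print(movel(tcp(m),60,contact_N=12))
pause(.2)
d={n:capture(n) for n in("side","top")}
pickle.dump(d,open("c3.pkl","wb"))
from ov import draw
cr=lambda c,x,y,w,h,k:cv2.resize(c["pixels"][y:y+h,x:x+w,::-1],None,fx=k,fy=k,interpolation=cv2.INTER_CUBIC)
cv2.imwrite("pics/c3.png",np.hstack([cr(d["top"],190,180,60,80,6),cr(d["side"],190,190,70,80,6)]))
print(current_position(),current_contact_force(),current_time_s())
E
```

```text
[[-0.3, 0.1], [-0.3, 0.2], [0.1, 0.0], [-0.1, 0.6], [0.1, 0.1], [0.5, -0.5], [-0.1, -1.4]]
[ 5.28697e+02 -2.83270e+02  3.50000e+01 -1.89000e-01]
[[0.1, 0.2], [-0.1, 0.7], [-0.1, 0.2], [0.3, -0.4], [-0.3, -1.3]]
[553.40328393 277.14931065 193.3462376 ] [ 0.4954318   0.13934313 -1.67778767] 13.3583
```

View pics/c3.png

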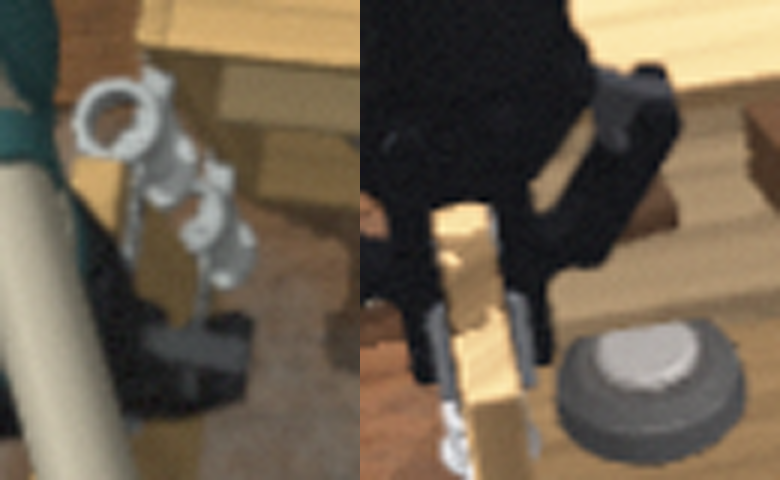

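The upper ring is at crop (117,119), above and to the left of its collar as perspective would put it. I'll check that against prediction, then lower with force monitoring.

```bash
python3 - <<'E'
from rig import *
from h import *
d=pickle.load(open("c3.pkl","rb"))
P=proj(d["top"],W([635,266.4,86,-.1],(0,0,140)))[0];print((P-[190,180]+.5)*6-.5)
if np.hypot(*((P-[190,180]+.5)*6-.5-[117,119]))<18:
    m=[634.8,268.9,48,-.1]
    print(movel(tcp(m),30,contact_N=12),current_position(),current_contact_force(),current_moment(),current_time_s())
E
```

```text
[116.5467518 119.1780545]
True [553.02687813 277.07303328 158.92256807] [-1.61388716 -0.53169272  3.62594948] [-0.06613142 -0.29034758  0.04508183] 14.4167
```

```bash
python3 - <<'E'
from rig import *
from h import *
x=current_position()
print(movel([x[0],x[1],x[2]-4],15,contact_N=15),current_position(),current_contact_force(),current_time_s())
c=capture("top")
command_gripper(45);pause(.3)
d=capture("top")
x=current_position();print(x,current_contact_force())
movel([x[0],x[1],x[2]+90],100)
movel([x[0]-120,x[1]-40,x[2]+130],150)
print(current_q())
q=current_q();q[0]-=.9;move_j(q);pause(.5)
d={n:capture(n) for n in("side","top")};pickle.dump(d,open("c4.pkl","wb"))
cr=lambda c,x,y,w,h,k:cv2.resize(c["pixels"][y:y+h,x:x+w,::-1],None,fx=k,fy=k,interpolation=cv2.INTER_CUBIC)
cv2.imwrite("pics/c4.png",np.hstack([cr(d["top"],190,180,65,95,6),cr(d["side"],190,200,65,95,6)]))
print(current_position(),current_time_s())
E
```

```text
True [553.08651498 277.13610237 158.89290233] [-1.89282733  0.24804521  3.56173095] 14.625
[552.19648814 276.9874911  157.58725614] [ 0.41990853 -0.51993108 -0.38507544]
[3.59941410e-01 1.25422728e-01 1.56382196e+00 3.09954136e-04
 1.45561059e+00 2.03095686e+00]
[ 454.82522225 -191.55284857  287.32156889] 19.6833
```

View pics/c4.png

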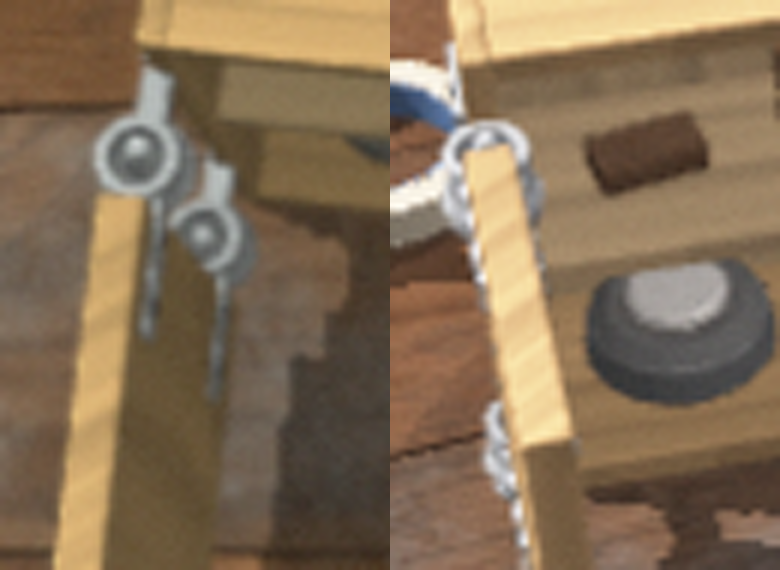

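Both pins show through the rings, at top-crop (137,158) and (207,237). A quick numeric check of the seated height comes next.

```bash
cat > f4.py <<'E'
from fit import *
d.update(pickle.load(open("c4.pkl","rb")))
t=lambda x,y:u(x,y,6,190,180); s=lambda x,y:u(x-390,y,6,190,200)
T=[("top",(0,0,140),t(137,158)),("top",(0,0,20),t(207,237)),("side",(0,0,140),s(487,149))]
fit(T,[635,267,50,-.1],[0,1,2])
for z in(50,62): print(z,fit(T,[635,267,z,-.1],[0,1]))
E
python3 f4.py
```

```text
[ 6.34179e+02  2.67416e+02  4.98380e+01 -1.00000e-01]
[[-0.1, -1.0], [-0.8, 0.5], [1.1, 0.2]]
[ 6.34089e+02  2.67398e+02  5.00000e+01 -1.00000e-01]
[[-0.2, -0.9], [-0.8, 0.5], [1.1, 0.1]]
50 [ 6.34088648e+02  2.67398048e+02  5.00000000e+01 -1.00000000e-01]
[ 6.29556e+02  2.65555e+02  6.20000e+01 -1.00000e-01]
[[-0.5, -0.3], [-1.1, 1.2], [1.8, -3.5]]
62 [ 6.29555522e+02  2.65554828e+02  6.20000000e+01 -1.00000000e-01]
```

The fitted height is z = 49.8, against 50 for fully hung, so the door is seated and released.

```bash
python3 -c "
from rig import *
print(current_contact_force(),current_time_s());print(sign_off())"
```

```text
[ 0.49741591  0.28024318 -0.29595953] 19.6833
the job is handed in; nothing more can be done
None
```

The door hangs on the cabinet with both eyes fully down on their pins (fitted height 49.8 mm against 50 mm), it is released with the arm clear, and I handed the job in at 19.7 s.

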